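# Nest angle cleats in a V-block for filing

## Task

Get the angle cleats ready to be filed to one length: lay the two loose L-shaped cleats into the V-block, in either order, each fully home corner in corner in the one below and with its ends flush with the cleat that already lies there. The T-shaped piece will not nest, so put it in the clear scrap tub. Leave the other tools on the bench where they lie.

Things in the scene. Friction and masses are not known exactly. Their poses are not given: they have to be found in the camera images.
- angle_a_mid (a point): Loose cleat: 54 mm of 50x50x6 mm steel angle (L), 0.2 kg. Point: centre of its 50x54x50 outline, between the legs. y along the length; one leg is a plate 19 to 25 mm on the -z side of the point, the other 19 to 25 mm on the -x side. At first it lies on its -z leg, the other leg upright on the robot's side, grippable by its sawn ends, 54 mm apart.
- angle_b_mid (a point): Loose cleat, same as angle_a: 54 mm of 50x50x6 mm steel angle (L), 0.2 kg. Point: centre of its 50x54x50 outline, between the legs. y along the length; one leg is a plate 19 to 25 mm on the -z side of the point, the other 19 to 25 mm on the -x side. At first it lies on its -z leg, the other leg upright on the robot's side, grippable by its sawn ends, 54 mm apart.
- angle_c_mid (a point): Same cleat, loose in the V-block's groove, corner down, legs at 45 degrees, ends overhanging about 7 mm each. Point and axes as for angle_a. A cleat nested in it has its point 6 mm on along both its x and z, that is 8.5 mm straight above; the next another 8.5 mm. Fingers on a leg's ends clear the flush ends of the cleat below if they do not reach out past that leg's outer face.
- tee_mid (a point): Odd piece: 54 mm of 50x50x6 mm steel tee, 0.2 kg. Point: centre of its 50x54x50 outline. y along the length; the flange (50 wide) is a plate 19 to 25 mm on the -z side, flat on the bench; the stem, 6 mm thick, rises from its middle through the point, grippable by its sawn ends, 54 mm apart. The tee and the loose cleats may swap places.
- v_block: Dark steel V-block, fixed, 84 (x) x 40 (y) x 52 mm high. Origin: centre of underside. 90 degree groove along y, open at both ends; its faces would meet 22 mm above the origin (narrow relief slot there), where the lowest cleat's outer corner lies. +x roughly away from the robot. Shorter than the cleats: fingers on a cleat's ends pass beside it.
- scrap_tub: Clear open plastic tub with a few steel scraps, fixed, 135 (x) x 115 (y) x 60 mm high, walls and floor 2 mm, inside 122 x 102 mm. Origin: centre of underside.
- file: Flat file with a wooden handle, 240 mm long, near the bench's front edge: leave it. Origin: centre of underside.
- spanner: Combination spanner, 168 mm long, behind the V-block: leave it. Origin: centre of underside.
- marker: Felt marker, 132 mm long, lying: leave it. Origin: centre of underside.
- ratchet: Ratchet handle, 167 mm long, lying: leave it. Origin: centre of underside.
- steel_block: Plain ground steel block 45x60x28 mm: leave it. Origin: centre of underside.

How it is judged:
By the outcome, as a careful person would: the job done as asked, in the order asked, and still so for the second after the job is handed in, with the robot touching nothing.
It also fails if it takes over 64 s, if anything falls off the work surface, if the arm or the gripper's body presses on something with over 40 N, if the wrist force passes 120 N, or if a joint passes its speed limit or range.

## Robot

A 6-joint arm with a two-finger parallel gripper is mounted at the origin on a cart in front of the work surface, level with it; the furniture and walls round the work are solid. World frame = base frame: x ahead of the robot, y to its left, z up, the work surface at z = 0. Lengths are in m, angles in rad, forces in N, time in s.
With the tool pointing down it reaches from about 0.425 to 1.125 m from the base axis. Payload 14.9 kg.
Tool frame: the origin (TCP) lies at the very end of the fingers, on their centre line; the grasp point (between the pads) lies 19 mm behind it; z points along the fingers, y is the line along which they close (so a half turn about z gives the same grasp; the last joint's range is limited). The gripper opens to 91 mm and grips with 3 to 60 N. Pads are 32 mm wide; open, the fingers measure 118 mm over their backs; the gripper's body (76 mm by 178 mm) begins 60 mm behind the grasp point.
Start: joints at [-1.189, 0.379, 1.734, -0, 1.028, -0.033], TCP at [0.282, -0.641, 0.193] pointing down, gripper open.
Joint ranges: [-2.77, 2.77], [-0.74, 2.19], [0, 2.66], [-1.06, 4.2], [0.31, 2.87], [-3.08, 3.08]. Speed limits (rad/s): [1.89, 1.89, 2.39, 3.14, 3.14, 3.14].

## Interface

Orientations are given as a 3x3 rotation matrix whose columns are the frame's x, y, z axes.
In Python, from plant import manip gives the robot as it stands.
- The arm moves only by the tool jog_arm, never from a script. Its argument "moves" is a list of rows, each a list of 3 entries, a list of its own where there are three numbers: the shift along the world's x, y, z in m, then the turn, a rotation vector about the world's x, y, z in rad, then the finger opening in m, from 0 to 0.0912. A call has 1 to 12 rows; each row is the pose to reach, as a shift and turn from the pose commanded when the call began; what a row does not reach only later rows make up. A row lasts 1/8 s, in which the tool goes at most 62.5 mm and 10.7 degrees, less where a joint would pass 70% of its speed; a pose out of reach is approached as far as the arm can. A call with a gripper value outside its range is refused whole. The fingers move at their own pace and stop on an object; "newtons" is the grip in N (left out, the last holds). Time passes only in rows, so rows that repeat a pose let the fingers close. It gives the time, the measured TCP pose, the force, the opening and the grip force at its end, in the units of the state.
- manip.sense(): the state, without advancing time (a new reading comes with each control period).
- manip.get_image(name): name is "side" or "top"; returns a dict with "img" (480x640x3 uint8, red, green, blue), "fx", "fy", "cx", "cy" (pixels), "camera_from_world" (4x4, takes a point from world to camera coordinates). Camera axes: x right, y up, looking along -z (the intrinsics and any distortion apply to the point x, -y, -z); pixel columns grow to the right and rows downward; lengths in m; the calibration is good to about 2 mm. A picture is of the moment at which its call begins. There is no depth.
- manip.sign_off(): hands the job in; it is judged then, once.
Trained networks look in the newest picture that a camera, given by its name, has taken for a name from the list of things; names that differ only in an ending like _2 or _b are one class to them, and where a whole thing is asked for, a point or a joint stands for the part that bears it (a point fixed in the world has none). Each returns a list of dicts, best first, with "score" (0 to 1); they miss things now and then, are a little off and sometimes report something else, mostly with a low value. They report only what shows in the picture. A call takes as long as a camera call.
- manip.outline_of(target, camera): "mask" (480x640 bool, what is visible of it) and "extent" ([left, top, right, bottom] in pixels, round what is visible of it).
The state is a dict: "t": time; "joints": joint angles; "joint_velocities": joint speeds; "tau": joint torques, N m; "eef_pos": TCP position; "ee_rot": TCP orientation; "ft_force": force on the tool from outside, world axes, zero at the start; "wrist_torque": the same for the moment, N m; "gripper_width": finger opening in m; "finger_force": force on a finger pad.
Only numpy, scipy, OpenCV 4.12 (cv2) and the standard library are available. Lean on these libraries where they do the work, as an engineer would, in place of code of your own. Each camera call takes 0.05 s, during which the arm holds its last target. There are 200 camera calls.

## Working session

There is one attempt and no reset: what is moved stays moved. The work goes in short steps, Python scripts to look and compute and a tool call to move; the robot and the scene stay as the last step left them, time stands still between calls to the robot, and variables do not carry over. Pictures are saved under pics/ and viewed, at most 10 in all, crops included, and the job is handed in when it is done.

Besides the shell and the picture viewer there is one more tool, called after ">>>" as name([rows], argument=value, ...), one row to a line, values as JSON. jog_arm: Moves the arm, as the interface text tells. Its arguments: {"type":"object","properties":{"moves":{"type":"array"},"newtons":{"type":"number"}},"required":["moves"]}

```bash
mkdir -p pics; cat > h.py <<'E'
import numpy as np,cv2
from plant import manip
E
python3 - <<'E'
from h import *
for c in("side","top"):
    d=manip.get_image(c); cv2.imwrite(f"pics/{c}0.png",d["img"][:,:,::-1])
    print(c,{k:(np.round(d[k],4).tolist()) for k in d if k!="img"})
    for n in("angle_a_mid","angle_c_mid","tee_mid","v_block","scrap_tub","steel_block"):
        print(n,[(round(r["score"],2),np.round(r["extent"]).tolist()) for r in manip.outline_of(n,c)])
s=manip.sense();print({k:np.round(v,3).tolist() for k,v in s.items()})
E
```

```text
side {'fx': 482.2742, 'fy': 482.2742, 'cx': 321.7691, 'cy': 246.8632, 'camera_from_world': [[-0.9939, -0.1087, 0.0186, 0.5272], [0.0702, -0.4936, 0.8669, -0.092], [-0.0851, 0.8629, 0.4982, -1.1768], [0.0, 0.0, 0.0, 1.0]]}
angle_a_mid [(0.77, [346.0, 219.0, 368.0, 247.0])]
angle_c_mid [(0.92, [271.0, 256.0, 309.0, 278.0]), (0.4, [354.0, 210.0, 377.0, 224.0])]
tee_mid [(0.69, [376.0, 329.0, 388.0, 377.0]), (0.63, [293.0, 226.0, 314.0, 250.0])]
v_block [(0.68, [275.0, 262.0, 310.0, 289.0])]
scrap_tub [(0.6, [294.0, 184.0, 343.0, 226.0])]
steel_block [(0.49, [353.0, 210.0, 374.0, 226.0]), (0.45, [295.0, 186.0, 343.0, 222.0])]
top {'fx': 460.3928, 'fy': 460.3928, 'cx': 315.1841, 'cy': 235.9288, 'camera_from_world': [[-0.0127, -0.9999, -0.0044, 0.0047], [0.9991, -0.0128, 0.04, -0.5379], [-0.0401, -0.0039, 0.9992, -1.0243], [0.0, 0.0, 0.0, 1.0]]}
angle_a_mid [(0.66, [377.0, 258.0, 412.0, 286.0])]
angle_c_mid [(0.67, [265.0, 193.0, 297.0, 232.0]), (0.2, [265.0, 155.0, 334.0, 175.0])]
tee_mid [(0.87, [352.0, 202.0, 384.0, 223.0])]
v_block [(0.44, [267.0, 190.0, 292.0, 232.0])]
scrap_tub [(0.91, [437.0, 183.0, 495.0, 252.0])]
steel_block [(0.91, [429.0, 266.0, 458.0, 297.0]), (0.38, [270.0, 191.0, 295.0, 234.0])]
{'t': 0.7, 'joints': [-1.189, 0.379, 1.734, 0.0, 1.029, -0.033], 'joint_velocities': [-0.001, -0.002, -0.001, 0.002, -0.001, -0.001], 'tau': [-0.006, -76.355, -43.469, 0.065, 0.039, 0.0], 'eef_pos': [0.282, -0.641, 0.193], 'ee_rot': [[0.915, 0.403, 0.0], [0.403, -0.915, 0.0], [0.0, -0.0, -1.0]], 'ft_force': [0.506, 0.051, 0.393], 'wrist_torque': [-0.014, -0.007, 0.009], 'finger_force': 0.0, 'gripper_width': 0.091}
```

View pics/side0.png

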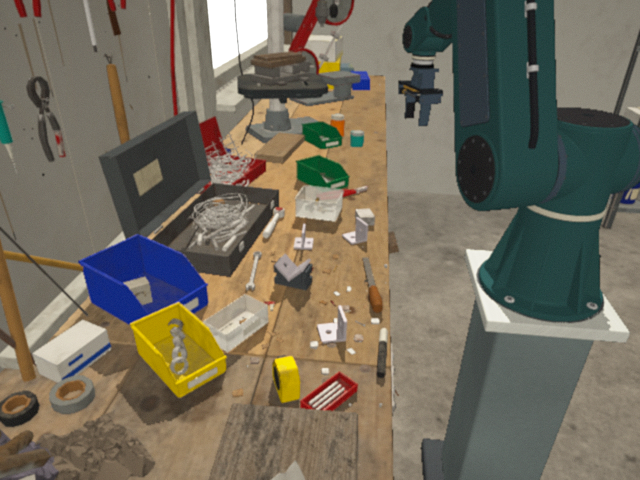

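View pics/top0.png

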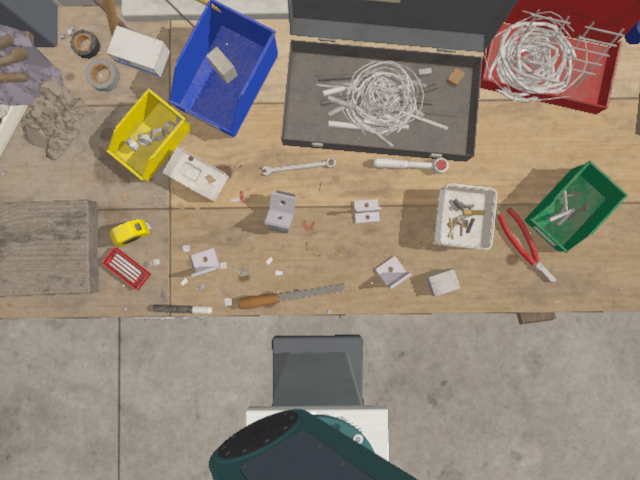

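```bash
python3 - <<'E'
from h import *
T=cv2.imread("pics/top0.png");S=cv2.imread("pics/side0.png")
def c(I,u,v,h=25): return cv2.resize(I[v-h:v+h,u-h:u+h],(200,200),interpolation=cv2.INTER_CUBIC)
r1=np.hstack([c(T,u,v) for u,v in((393,271),(205,262),(280,211),(366,211))])
r2=np.hstack([c(S,u,v) for u,v in((357,235),(335,325),(291,272),(303,240))])
r3=np.hstack([c(T,466,217,40),c(S,318,205,40),c(T,393,271,40),c(S,335,325,40)])
cv2.imwrite("pics/m1.png",np.vstack([r1,r2,r3]))
E
```

```text
(no output)
```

View pics/m1.png

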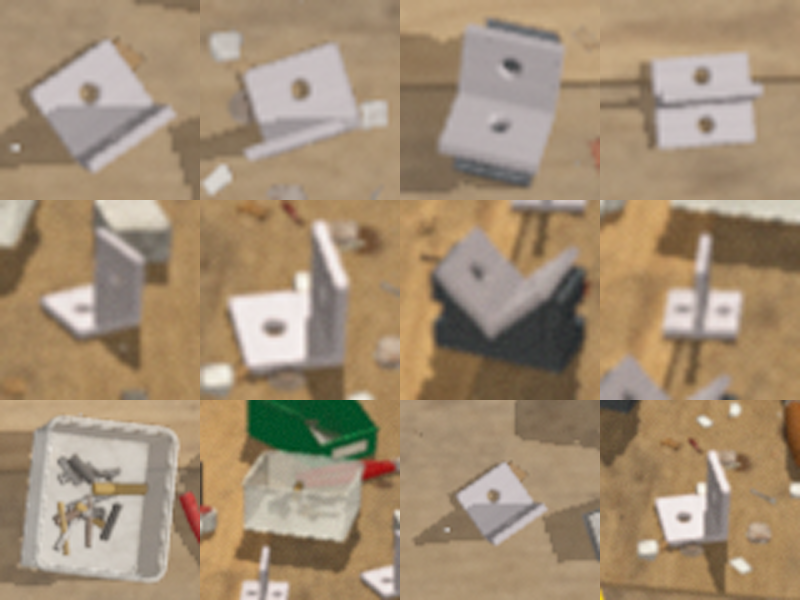

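```bash
cat > fit.py <<'E'
from h import *
from scipy.optimize import least_squares
def cams(): return {c:manip.get_image(c) for c in("top","side")}
def proj(d,P):
    q=np.c_[P,np.ones(len(P))]@np.array(d["camera_from_world"]).T
    return np.c_[d["cx"]+d["fx"]*q[:,0]/-q[:,2], d["cy"]-d["fy"]*q[:,1]/-q[:,2]]
def model(p,B,z,tilt):
    c,s=np.cos(p[2]),np.sin(p[2]); B=np.array(B)/1e3
    if tilt: B=np.c_[(B[:,0]-B[:,2])/2**.5,B[:,1],(B[:,0]+B[:,2])/2**.5]
    return np.c_[p[0]+c*B[:,0]-s*B[:,1],p[1]+s*B[:,0]+c*B[:,1],z+B[:,2]]
def fit(D,obs,z,tilt,g):
    # obs {cam:[(bodypt,pixel)]}
    f=lambda p:np.concatenate([(proj(D[c],model(p,[o[0] for o in O],z,tilt))-np.array([o[1] for o in O])).ravel() for c,O in obs.items() if O])
    r=least_squares(f,g,loss="soft_l1",x_scale=[.01,.01,.1]); return r.x,f(r.x)
E
cat > f1.py <<'E'
from fit import *
D=cams()
cr=lambda u,v,o:(lambda L:[(b,(u-25+(p[0]-o[0]+.5)/4-.5,v-25+(p[1]-o[1]+.5)/4-.5)) for b,p in L])
O={
"A":(dict(top=cr(393,271,(0,0))([((25,27,-19),(30,93)),((25,-27,-19),(108,40)),((-25,27,25),(92,171)),((-25,-27,25),(175,113))]),
 side=cr(357,235,(0,200))([((25,-27,-19),(40,299)),((25,27,-25),(85,338)),((-25,27,-25),(141,330)),((-25,27,25),(141,262))])),.025,0,[.46,-.17,.6]),
"B":(dict(top=cr(205,262,(200,0))([((25,27,-19),(245,72)),((25,-27,-19),(337,43)),((-25,27,25),(249,159)),((-25,-27,25),(358,127))]),
 side=cr(335,325,(200,200))([((25,-27,-19),(228,298)),((25,27,-25),(244,369)),((-25,27,-25),(345,364)),((-25,27,25),(348,285))])),.025,0,[.46,.24,.3]),
"C":(dict(top=cr(280,211,(400,0))([((25,27,-25),(472,25)),((25,-27,-25),(563,45)),((-25,27,25),(440,150)),((-25,-27,25),(530,178))]),
 side=cr(291,272,(400,200))([((25,27,-25),(434,270)),((-25,27,-25),(491,338)),((25,-27,-19),(476,230)),((-25,-27,25),(578,248))])),.0574,1,[.59,.08,-.2]),
"T":(dict(top=cr(366,211,(600,0))([((25,27,-19),(650,62)),((25,-27,-19),(747,53)),((-25,27,-19),(656,148)),((-25,-27,-19),(755,141)),((-3,-27,25),(762,95))]),
 side=cr(303,240,(600,200))([((25,27,-25),(663,335)),((-25,27,-25),(738,341)),((3,27,25),(698,243)),((25,-27,-19),(668,291)),((-25,-27,-19),(742,294))])),.025,0,[.58,-.11,.1])}
for n,(o,z,t,g) in O.items():
    for cs in(("top",),("side",),("top","side")):
        x,r=fit(D,{c:o[c] for c in cs},z,t,g); print(n,cs,np.round(x,4),np.round(r,1).tolist() if len(cs)==2 else round(np.abs(r).max(),1))
m=manip.outline_of("scrap_tub","top")[0]["extent"];print(m)
# tub: back-project centre at z=.03
d=D["top"];u,v=(m[0]+m[2])/2,(m[1]+m[3])/2
print(least_squares(lambda p:(proj(d,np.array([[p[0],p[1],.05]]))-[u,v]).ravel(),[.6,-.3]).x)
E
python3 f1.py
```

```text
A ('top',) [ 0.4568 -0.172   0.5935] 0.5
A ('side',) [ 0.457  -0.1684  0.6136] 1.3
A ('top', 'side') [ 0.4568 -0.1717  0.5963] [-0.3, -0.1, -0.2, -0.5, 0.1, 0.2, -0.1, 0.3, 0.3, -0.4, -1.3, 0.1, -0.0, -1.7, 1.2, -0.6]
B ('top',) [0.4841 0.2451 0.3097] 2.7
B ('side',) [0.4846 0.2461 0.2814] 0.9
B ('top', 'side') [0.4844 0.2456 0.2951] [0.2, -0.4, 0.0, -0.4, 0.4, -0.1, -3.0, 0.3, 0.2, -0.5, 0.9, 0.8, -0.4, -0.6, -0.0, -0.2]
C ('top',) [ 0.5918  0.0729 -0.2635] 1.0
C ('side',) [ 0.5933  0.0716 -0.2084] 1.3
C ('top', 'side') [ 0.5926  0.0727 -0.2438] [-1.0, -0.5, 0.6, 0.2, -0.6, 0.1, 1.3, -1.1, -0.0, 1.0, -0.1, -0.3, 0.6, -1.2, 0.7, 1.2]
T ('top',) [ 0.5934 -0.1182  0.0662] 0.6
T ('side',) [ 0.5942 -0.118   0.0811] 7.2
T ('top', 'side') [ 0.5936 -0.1182  0.0681] [0.2, -0.4, -0.3, -0.0, 0.6, 0.1, -0.4, -0.1, -0.3, -0.2, 0.3, 0.2, -0.0, -0.6, -0.4, 7.2, 0.8, -0.3, 0.1, -0.4]
[432.7, 184.3, 495.7, 252.2]
[ 0.57050987 -0.3250789 ]
```

```bash
cat > ov.py <<'E'
from fit import *
P={"A":([.4568,-.1717,.596],.025,0),"B":([.4844,.2455,.30],.025,0),"C":([.5924,.0727,-.245],.0574,1)}
sec=[(-25,-25),(25,-25),(25,-19),(-19,-19),(-19,25),(-25,25)]
def draw(D,c,p,z,t,h=25,S=8):
    B=[(x,y,zz) for y in(27,-27) for x,zz in sec]
    q=proj(D[c],model(p,B,z,t)); u,v=np.round(q.mean(0)).astype(int)
    I=cv2.resize(D[c]["img"][v-h:v+h,u-h:u+h,::-1],None,fx=S,fy=S,interpolation=cv2.INTER_CUBIC)
    I2=I.copy(); Q=np.round((q-[u-h,v-h]+.5)*S-.5).astype(int)
    for i in range(6):
        for a,b in((i,(i+1)%6),(6+i,6+(i+1)%6),(i,i+6)): cv2.line(I2,Q[a].tolist(),Q[b].tolist(),(0,0,255) if b<6 else (0,160,0),1)
    return I,I2
if __name__=="__main__":
    D=cams()
    t,s=draw(D,"top",*P["C"],h=18,S=11),draw(D,"side",*P["C"],h=18,S=11)
    r2=np.hstack([draw(D,c,*P[n],h=19,S=5)[1] for n in"AB" for c in("top","side")])
    r1=np.hstack([t[1],s[1]]); r1=cv2.copyMakeBorder(r1,0,0,0,max(0,r2.shape[1]-r1.shape[1]),0) if r1.shape[1]<r2.shape[1] else r1
    r2=cv2.copyMakeBorder(r2,0,0,0,r1.shape[1]-r2.shape[1],0)
    cv2.imwrite("pics/ov1.png",np.vstack([r1,r2])); print(np.vstack([r1,r2]).shape)
E
python3 ov.py
```

```text
(586, 792, 3)
```

View pics/ov1.png

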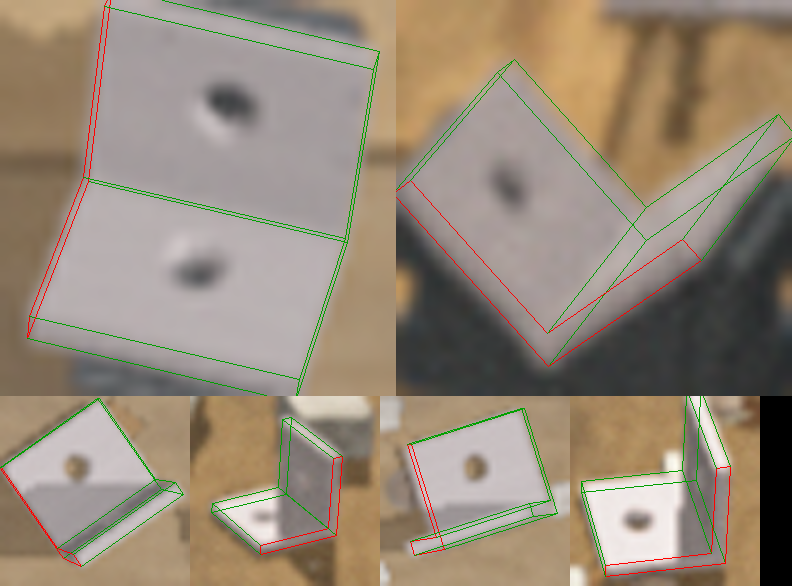

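>>> jog_arm([
  [[0.168, 0.465, -0.09], [0, 0, 0.181], 0.0912],
  [[0.168, 0.465, -0.09], [0, 0, 0.181], 0.0912],
  [[0.168, 0.465, -0.09], [0, 0, 0.181], 0.0912],
  [[0.168, 0.465, -0.09], [0, 0, 0.181], 0.0912],
  [[0.168, 0.465, -0.09], [0, 0, 0.181], 0.0912],
  [[0.168, 0.465, -0.09], [0, 0, 0.181], 0.0912],
  [[0.168, 0.465, -0.09], [0, 0, 0.181], 0.0912],
  [[0.168, 0.465, -0.09], [0, 0, 0.181], 0.0912],
  [[0.168, 0.465, -0.09], [0, 0, 0.181], 0.0912],
  [[0.168, 0.465, -0.09], [0, 0, 0.181], 0.0912],
  [[0.168, 0.465, -0.09], [0, 0, 0.181], 0.0912],
  [[0.168, 0.465, -0.09], [0, 0, 0.181], 0.0912],
], newtons=30)

```text
t: 2.45
eef_pos: [0.4499, -0.1767, 0.1032]
ee_rot: [[0.829, 0.56, 0.0], [0.56, -0.829, -0.0], [0.0, 0.0, -1.0]]
ft_force: [0.3, -0.4, -0.1]
gripper_width: 0.0911
finger_force: 0.0
```

```bash
python3 - <<'E'
from h import *
s=manip.sense();print(s["t"],np.round(s["eef_pos"],4),np.round(s["ee_rot"],3).tolist(),np.round(s["joints"],2),np.arctan2(s["ee_rot"][1][0],s["ee_rot"][0][0]),.4568-.008*np.cos(.596),-.1717-.008*np.sin(.596))
E
```

```text
2.45 [ 0.4499 -0.1767  0.1032] [[0.829, 0.56, 0.0], [0.56, -0.829, -0.0], [0.0, 0.0, -1.0]] [-0.42  0.18  2.21 -0.    0.76  0.55] 0.5940707898786741 0.45017929939116563 -0.17619069298084164
```

>>> jog_arm([
  [[0, 0, -0.05], [0, 0, 0.002], 0.0912],
  [[0, 0, -0.085], [0, 0, 0.002], 0.0912],
  [[0, 0, -0.099], [0, 0, 0.002], 0.0912],
  [[0, 0, -0.099], [0, 0, 0.002], 0.07],
  [[0, 0, -0.099], [0, 0, 0.002], 0.06],
  [[0, 0, -0.099], [0, 0, 0.002], 0.05],
  [[0, 0, -0.099], [0, 0, 0.002], 0.05],
  [[0, 0, -0.099], [0, 0, 0.002], 0.05],
  [[0, 0, -0.099], [0, 0, 0.002], 0.05],
  [[0, 0, -0.099], [0, 0, 0.002], 0.05],
], newtons=30)

```text
t: 3.7
eef_pos: [0.4506, -0.1758, 0.0047]
ee_rot: [[0.827, 0.563, 0.001], [0.563, -0.827, -0.0], [0.0, 0.001, -1.0]]
ft_force: [-1.5, 0.9, 8.7]
gripper_width: 0.0536
finger_force: 30.0
```

```bash
cat > tgt.py <<'E'
from h import *
from scipy.spatial.transform import Rotation as Ro
def place(off,n,psi=-.245,C=(.5924,.0727,.0574),up=0):
    "off: TCP in body mm (x,z); n: layers above c -> TCP pos & tool R"
    c,s=np.cos(psi),np.sin(psi);q=2**.5
    bx=np.array([c,s,1])/q; bz=np.array([-c,-s,1])/q; by=np.array([-s,c,0])
    R=np.c_[bx,-by,-bz]
    return np.array(C)+[0,0,.0085*n+up]+(off[0]*bx+off[1]*bz)/1e3,R
def delta(pos,R):
    s=manip.sense();r=np.array(s["ee_rot"])
    print(np.round(pos-s["eef_pos"],4),np.round(Ro.from_matrix(R@r.T).as_rotvec(),4),np.round(s["eef_pos"],4))
E
python3 - <<'E'
from tgt import *
s=manip.sense();yaw=.598
d=np.array(s["eef_pos"])-[.4568,-.1717,.025]; print("body x,y",d[0]*np.cos(yaw)+d[1]*np.sin(yaw),-d[0]*np.sin(yaw)+d[1]*np.cos(yaw),d[2])
for up in(.05,.0):delta(*place((-8,-20.3),1,up=up))
E
```

```text
body x,y -0.007474329985275724 0.00010220516883646322 -0.02033699396925251
[0.1503 0.2464 0.0912] [ 0.1425 -0.795  -0.7979] [ 0.4506 -0.1758  0.0047]
[0.1503 0.2464 0.0412] [ 0.1425 -0.795  -0.7979] [ 0.4506 -0.1758  0.0047]
```

>>> jog_arm([
  [[0, 0, 0.03], [0, 0, 0], 0.05],
  [[0, 0, 0.09], [0, 0, 0], 0.05],
  [[0.04, 0.05, 0.12], [0.02, -0.13, -0.13], 0.05],
  [[0.06, 0.1, 0.12], [0.05, -0.26, -0.26], 0.05],
  [[0.09, 0.15, 0.12], [0.07, -0.4, -0.4], 0.05],
  [[0.12, 0.2, 0.12], [0.095, -0.53, -0.53], 0.05],
  [[0.15, 0.2464, 0.11], [0.12, -0.66, -0.66], 0.05],
  [[0.1503, 0.2464, 0.1], [0.1425, -0.795, -0.798], 0.05],
  [[0.1503, 0.2464, 0.0912], [0.1425, -0.795, -0.798], 0.05],
  [[0.1503, 0.2464, 0.0912], [0.1425, -0.795, -0.798], 0.05],
  [[0.1503, 0.2464, 0.0912], [0.1425, -0.795, -0.798], 0.05],
])

```text
t: 5.08
eef_pos: [0.5906, 0.0837, 0.1218]
ee_rot: [[0.841, -0.174, 0.513], [-0.12, -0.983, -0.137], [0.528, 0.054, -0.847]]
ft_force: [0.7, -0.9, -2.8]
gripper_width: 0.0531
finger_force: 30.0
```

```bash
python3 - <<'E'
from tgt import *
from ov import *
s=manip.sense();print(s["t"],np.round(s["ft_force"],1),np.round(s["joints"],2))
for up in(.05,.0):delta(*place((-7.7,-20.3),1,up=up))
D=cams(); p=[.5924,.0727,-.245]
I=np.hstack([draw(D,c,p,z,1,h=25,S=8)[1] for c,z in(("top",.1159),("side",.1159))])
I2=draw(D,"side",p,.0574,1,h=12,S=8)[1]
cv2.imwrite("pics/ov2.png",I)
E
```

```text
5.075 [ 0.7 -0.9 -2.8] [ 0.22  0.19  2.26 -0.95  0.31  2.81]
[ 0.0105 -0.0131 -0.0257] [ 0.0052 -0.2341 -0.0634] [0.5906 0.0837 0.1218]
[ 0.0105 -0.0131 -0.0757] [ 0.0052 -0.2341 -0.0634] [0.5906 0.0837 0.1218]
```

View pics/ov2.png

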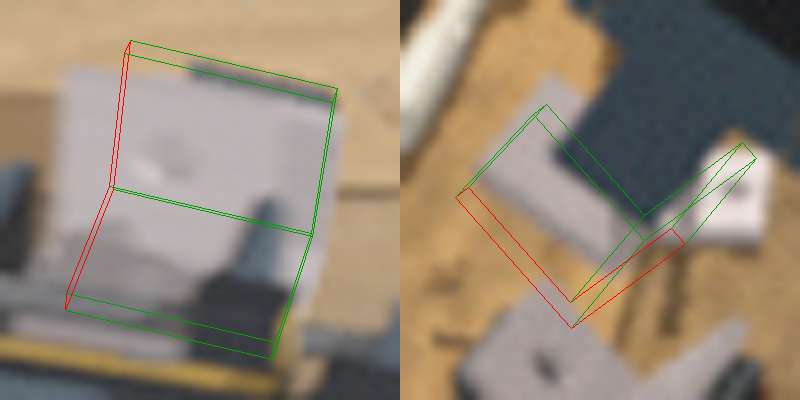

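The overlay shows the held cleat well off the target: joint 5 is at its 0.31 limit, so the forward tilt can't be reached. I'll turn the cleat half round (it is symmetric) and lay it in with the tool tilted the other way.

```bash
python3 - <<'E'
from tgt import *
dn=lambda y:np.array([[np.cos(y),np.sin(y),0],[np.sin(y),-np.cos(y),0],[0,0,-1]])
delta(np.array([.56,.06,.22]),dn(.8))
print(np.round(Ro.from_matrix(dn(.8)@place((-7.7,-20.3),1)[1].T).as_rotvec(),3))
E
```

```text
[-0.0299 -0.025   0.0986] [-0.127   0.5663  0.9336] [0.5899 0.085  0.1214]
[-0.225  0.789  0.989]
```

>>> jog_arm([
  [[0, 0, 0.05], [0, 0, 0], 0.05],
  [[-0.02, -0.02, 0.08], [-0.03, 0.12, 0.2], 0.05],
  [[-0.03, -0.025, 0.098], [-0.06, 0.25, 0.4], 0.05],
  [[-0.03, -0.025, 0.098], [-0.09, 0.37, 0.6], 0.05],
  [[-0.03, -0.025, 0.098], [-0.11, 0.47, 0.78], 0.05],
  [[-0.03, -0.025, 0.098], [-0.127, 0.566, 0.934], 0.05],
  [[-0.03, -0.025, 0.098], [-0.127, 0.566, 0.934], 0.05],
  [[-0.03, -0.025, 0.098], [-0.127, 0.566, 0.934], 0.05],
  [[-0.03, -0.025, 0.098], [-0.127, 0.566, 0.934], 0.05],
])

```text
t: 6.3
eef_pos: [0.5609, 0.0579, 0.22]
ee_rot: [[0.69, 0.724, -0.001], [0.724, -0.69, 0.001], [-0.0, -0.001, -1.0]]
ft_force: [0.3, -0.6, -2.4]
gripper_width: 0.0533
finger_force: 30.0
```

```bash
python3 - <<'E'
from tgt import *
s=manip.sense();print(s["t"],np.round(s["ee_rot"],3).tolist(),np.round(s["joints"],2))
dn=lambda y:np.array([[np.cos(y),np.sin(y),0],[np.sin(y),-np.cos(y),0],[0,0,-1]])
delta(np.array([.58,.06,.22]),dn(2.897))
for up in(.06,0):delta(*place((-7.7,-20.3),1,psi=-.245+np.pi,up=up))
E
```

```text
6.3 [[0.69, 0.724, -0.001], [0.724, -0.69, 0.001], [-0.0, -0.001, -1.0]] [0.06 0.13 2.   0.   1.01 0.82]
[ 0.0191  0.0021 -0.    ] [ 5.0000e-04 -1.1000e-03  2.0877e+00] [0.5609 0.0579 0.22  ]
[ 0.0229  0.017  -0.1139] [0.9032 0.2607 1.9608] [0.5609 0.0579 0.22  ]
[ 0.0229  0.017  -0.1739] [0.9032 0.2607 1.9608] [0.5609 0.0579 0.22  ]
```

>>> jog_arm([
  [[0.01, 0.01, 0.01], [0, 0, 0.18], 0.05],
  [[0.02, 0.017, 0.02], [0, 0, 0.36], 0.05],
  [[0.02, 0.017, 0.02], [0, 0, 0.54], 0.05],
  [[0.02, 0.017, 0.02], [0, 0, 0.72], 0.05],
  [[0.02, 0.017, 0.02], [0, 0, 0.9], 0.05],
  [[0.02, 0.017, 0.02], [0, 0, 1.08], 0.05],
  [[0.02, 0.017, 0.02], [0, 0, 1.26], 0.05],
  [[0.02, 0.017, 0.02], [0, 0, 1.44], 0.05],
  [[0.02, 0.017, 0.02], [0, 0, 1.62], 0.05],
  [[0.02, 0.017, 0.02], [0, 0, 1.8], 0.05],
  [[0.02, 0.017, 0.02], [0, 0, 1.96], 0.05],
  [[0.02, 0.017, 0.02], [0, 0, 2.088], 0.05],
])

```text
t: 7.8
eef_pos: [0.5801, 0.075, 0.24]
ee_rot: [[-0.971, 0.24, -0.0], [0.24, 0.971, 0.003], [0.001, 0.002, -1.0]]
ft_force: [-0.3, -0.3, -2.3]
gripper_width: 0.0535
finger_force: 30.0
```

```bash
python3 - <<'E'
from tgt import *
s=manip.sense();print(s["t"],np.round(s["joints"],2))
for up in(.06,0):delta(*place((-7.7,-20.3),1,psi=-.245+np.pi,up=up))
E
```

```text
7.8 [ 0.09  0.14  1.94  0.    1.06 -1.24]
[ 3.700e-03 -1.000e-04 -1.339e-01] [ 0.187   0.7618 -0.0016] [0.5801 0.075  0.24  ]
[ 3.700e-03 -1.000e-04 -1.939e-01] [ 0.187   0.7618 -0.0016] [0.5801 0.075  0.24  ]
```

>>> jog_arm([
  [[0.004, 0, 0], [0.037, 0.15, 0], 0.05],
  [[0.004, 0, 0], [0.075, 0.3, 0], 0.05],
  [[0.004, 0, 0], [0.112, 0.45, 0], 0.05],
  [[0.004, 0, 0], [0.15, 0.6, 0], 0.05],
  [[0.0037, 0, -0.03], [0.187, 0.762, -0.0016], 0.05],
  [[0.0037, 0, -0.08], [0.187, 0.762, -0.0016], 0.05],
  [[0.0037, 0, -0.12], [0.187, 0.762, -0.0016], 0.05],
  [[0.0037, 0, -0.134], [0.187, 0.762, -0.0016], 0.05],
  [[0.0037, 0, -0.134], [0.187, 0.762, -0.0016], 0.05],
  [[0.0037, 0, -0.134], [0.187, 0.762, -0.0016], 0.05],
])

```text
t: 9.05
eef_pos: [0.5851, 0.0752, 0.1077]
ee_rot: [[-0.686, 0.247, -0.684], [0.178, 0.969, 0.171], [0.705, -0.005, -0.709]]
ft_force: [-1.1, 0.9, -1.5]
gripper_width: 0.0534
finger_force: 30.0
```

```bash
python3 - <<'E'
from tgt import *
from ov import *
s=manip.sense();print(s["t"],np.round(s["ft_force"],1),np.round(s["joints"],2))
for up in(.06,.0):delta(*place((-7.7,-20.3),1,psi=-.245+np.pi,up=up))
D=cams(); p=[.5924,.0727,-.245]
I=np.hstack([draw(D,c,p,z,1,h=25,S=8)[1] for c,z in(("top",.1259),("side",.1259))])
cv2.imwrite("pics/ov3.png",I)
E
```

```text
9.05 [-1.1  0.9 -1.5] [ 0.    0.7   1.59  0.17  1.62 -1.38]
[-0.0013 -0.0003 -0.0016] [0.0053 0.0015 0.0042] [0.5851 0.0752 0.1077]
[-0.0013 -0.0003 -0.0616] [0.0053 0.0015 0.0042] [0.5851 0.0752 0.1077]
```

View pics/ov3.png

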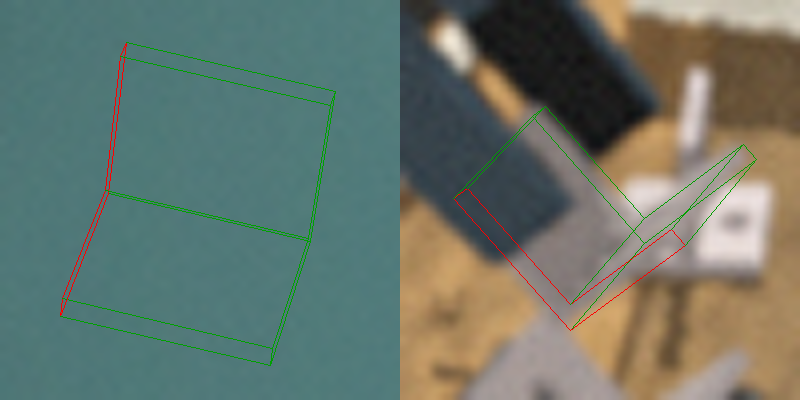

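```bash
python3 - <<'E'
from tgt import *
from fit import *
s=manip.sense();R=np.array(s["ee_rot"]);p=np.array(s["eef_pos"])
D={"side":manip.get_image("side")}
d=D["side"]
u,v=290,248;h=40;S=10
I=cv2.resize(d["img"][v-h+10:v+h-20,u-h:u+h,::-1],None,fx=S,fy=S,interpolation=cv2.INTER_CUBIC)
def ln(P,col):
    q=np.round((proj(d,np.array(P))-[u-h,v-h+10]+.5)*S).astype(int); cv2.polylines(I,[q.reshape(-1,1,2)],True,col,1)
for y in(-.027,.027,-.0405,.0405):  # finger rectangles
    ln([p+R@np.array([x,y,z]) for x,z in((-.016,0),(.016,0),(.016,-.06),(-.016,-.06))],(0,0,255))
# cleat in tool frame: body x=tool x, body y=-tool y, body z=-tool z ; TCP at body (-7.7,0,-20.3)
sec=[(-25,-25),(25,-25),(25,-19),(-19,-19),(-19,25),(-25,25)]
for y in(-27,27): ln([p+R@(np.array([x+7.7,y,-(z+20.3)])/1e3) for x,z in sec],(0,255,0))
cv2.imwrite("pics/ov4.png",I);print(I.shape)
E
```

```text
(500, 800, 3)
```

View pics/ov4.png

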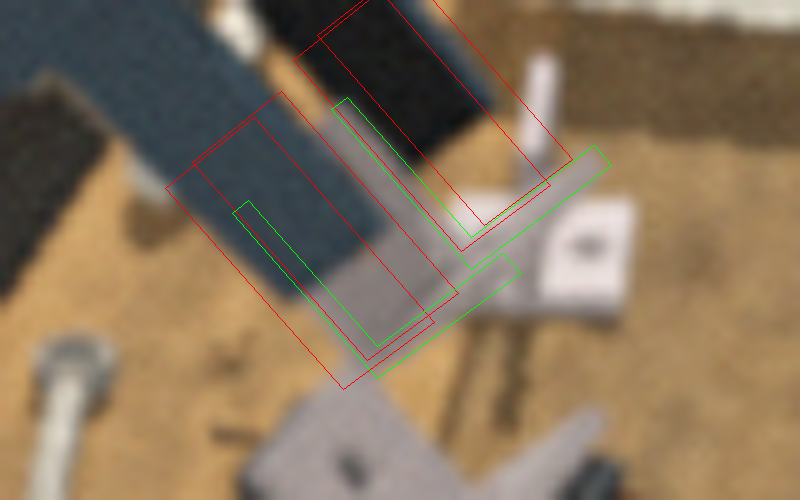

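The fingertips end in grey pads that look like the cleat. The cleat itself matches the green prediction, with its far leg tip at about (605,165) and its left leg top at about (340,103). Going down.

>>> jog_arm([
  [[-0.0013, -0.0003, -0.03], [0.005, 0.0015, 0.004], 0.05],
  [[-0.0013, -0.0003, -0.045], [0.005, 0.0015, 0.004], 0.05],
  [[-0.0013, -0.0003, -0.053], [0.005, 0.0015, 0.004], 0.05],
  [[-0.0013, -0.0003, -0.056], [0.005, 0.0015, 0.004], 0.05],
  [[-0.0013, -0.0003, -0.056], [0.005, 0.0015, 0.004], 0.05],
  [[-0.0013, -0.0003, -0.056], [0.005, 0.0015, 0.004], 0.05],
])

```text
t: 9.95
eef_pos: [0.5831, 0.0749, 0.0504]
ee_rot: [[-0.685, 0.243, -0.687], [0.173, 0.97, 0.171], [0.708, -0.002, -0.706]]
ft_force: [-0.7, -0.5, -2.5]
gripper_width: 0.0533
finger_force: 30.0
```

>>> jog_arm([
  [[0, 0, -0.0015], [0, 0, 0], 0.05],
  [[0, 0, -0.0025], [0, 0, 0], 0.05],
  [[0, 0, -0.0035], [0, 0, 0], 0.05],
  [[0, 0, -0.0035], [0, 0, 0], 0.05],
])

```text
t: 10.45
eef_pos: [0.583, 0.0748, 0.0471]
ee_rot: [[-0.684, 0.243, -0.688], [0.173, 0.97, 0.171], [0.709, -0.002, -0.705]]
ft_force: [0.0, -0.6, 5.9]
gripper_width: 0.0534
finger_force: 30.0
```

>>> jog_arm([
  [[0, 0, -0.0007], [0, 0, 0], 0.05],
  [[0, 0, -0.0014], [0, 0, 0], 0.05],
  [[0, 0, -0.0014], [0, 0, 0], 0.05],
])

```text
t: 10.82
eef_pos: [0.5831, 0.0748, 0.0469]
ee_rot: [[-0.683, 0.243, -0.689], [0.172, 0.97, 0.171], [0.709, -0.001, -0.705]]
ft_force: [-1.7, -1.7, 17.4]
gripper_width: 0.0533
finger_force: 30.0
```

>>> jog_arm([
  [[0, 0, 0.001], [0, 0, 0], 0.05],
  [[0, 0, 0.001], [0, 0, 0], 0.062],
  [[0, 0, 0.001], [0, 0, 0], 0.066],
  [[0, 0, 0.001], [0, 0, 0], 0.066],
  [[0, 0, -0.004], [0, 0, 0], 0.066],
  [[0, 0, -0.007], [0, 0, 0], 0.066],
  [[0, 0, -0.007], [0, 0, 0], 0.066],
  [[0, 0, -0.007], [0, 0, 0], 0.05],
  [[0, 0, -0.007], [0, 0, 0], 0.05],
  [[0, 0, -0.007], [0, 0, 0], 0.05],
  [[0, 0, -0.007], [0, 0, 0], 0.05],
], newtons=25)

```text
t: 12.2
eef_pos: [0.5828, 0.0749, 0.0381]
ee_rot: [[-0.684, 0.243, -0.688], [0.173, 0.97, 0.171], [0.709, -0.002, -0.706]]
ft_force: [0.5, 0.5, 0.3]
gripper_width: 0.0538
finger_force: 25.0
```

>>> jog_arm([
  [[0, 0, 0], [0, 0, 0], 0.07],
  [[0, 0, 0], [0, 0, 0], 0.085],
  [[0, 0, 0], [0, 0, 0], 0.085],
  [[0.02, -0.005, 0.03], [0, 0, 0], 0.085],
  [[0.02, -0.005, 0.09], [0, 0, 0], 0.085],
  [[0.02, -0.005, 0.14], [0, 0, 0], 0.085],
  [[0.01, 0.0, 0.17], [-0.04, -0.17, 0], 0.0912],
  [[0.0, 0.0, 0.17], [-0.08, -0.34, 0], 0.0912],
  [[-0.02, 0.0, 0.17], [-0.12, -0.5, 0], 0.0912],
  [[-0.03, 0.02, 0.17], [-0.16, -0.66, 0], 0.0912],
  [[-0.04, 0.04, 0.17], [-0.189, -0.765, 0], 0.0912],
  [[-0.04, 0.05, 0.17], [-0.189, -0.765, 0], 0.0912],
])

```text
t: 13.7
eef_pos: [0.5411, 0.1258, 0.2085]
ee_rot: [[-0.97, 0.242, 0.002], [0.242, 0.97, 0.001], [-0.002, 0.001, -1.0]]
ft_force: [-0.4, 1.1, 0.5]
gripper_width: 0.0914
finger_force: 0.0
```

```bash
python3 - <<'E'
from tgt import *
s=manip.sense();R=np.array(s["ee_rot"]);print(s["t"],np.round(R,3).tolist(),np.round(s["joints"],2),np.arctan2(R[1,0],R[0,0]))
dn=lambda y:np.array([[np.cos(y),np.sin(y),0],[np.sin(y),-np.cos(y),0],[0,0,-1]])
yb=.30;x=np.array([.4844-.0077*np.cos(yb),.2455-.0077*np.sin(yb),.0045]);print(x)
delta(x,dn(yb))
from fit import *
for c in("top","side"):
    d=manip.get_image(c);u,v=np.round(proj(d,np.array([[.592,.073,.06]]))[0]).astype(int);h=25
    cv2.imwrite(f"pics/s_{c}.png",cv2.resize(d["img"][v-h:v+h,u-h:u+h,::-1],(400,400),interpolation=cv2.INTER_CUBIC))
cv2.imwrite("pics/s1.png",np.hstack([cv2.imread(f"pics/s_{c}.png") for c in("top","side")]))
E
```

```text
13.7 [[-0.97, 0.242, 0.002], [0.242, 0.97, 0.001], [-0.002, 0.001, -1.0]] [ 0.19  0.13  2.02  0.    0.99 -1.14] 2.8971887144262785
[0.47704391 0.24322449 0.0045    ]
[-0.0641  0.1174 -0.204 ] [ 2.0000e-03  1.9000e-03 -2.5972e+00] [0.5411 0.1258 0.2085]
```

View pics/s1.png

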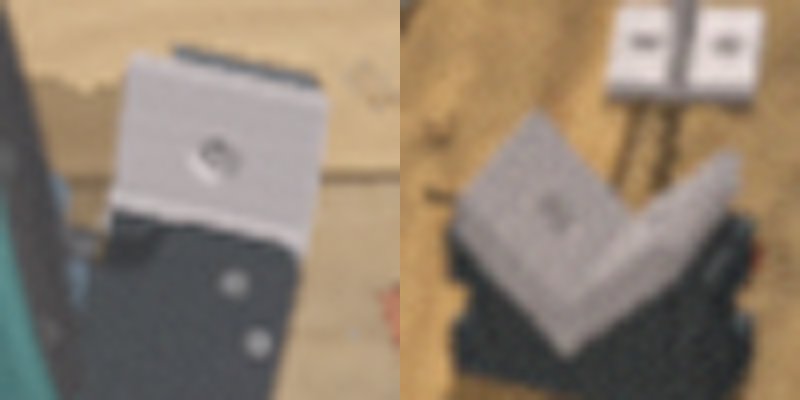

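>>> jog_arm([
  [[-0.02, 0.03, 0], [0, 0, -0.18], 0.0912],
  [[-0.04, 0.08, 0], [0, 0, -0.36], 0.0912],
  [[-0.064, 0.117, -0.05], [0, 0, -0.54], 0.0912],
  [[-0.064, 0.117, -0.1], [0, 0, -0.72], 0.0912],
  [[-0.064, 0.117, -0.12], [0, 0, -0.9], 0.0912],
  [[-0.064, 0.117, -0.12], [0, 0, -1.08], 0.0912],
  [[-0.064, 0.117, -0.12], [0, 0, -1.26], 0.0912],
  [[-0.064, 0.117, -0.12], [0, 0, -1.44], 0.0912],
  [[-0.064, 0.117, -0.12], [0, 0, -1.62], 0.0912],
  [[-0.064, 0.117, -0.12], [0, 0, -1.8], 0.0912],
  [[-0.064, 0.117, -0.12], [0, 0, -1.98], 0.0912],
  [[-0.064, 0.117, -0.12], [0, 0, -2.16], 0.0912],
])

```text
t: 15.3
eef_pos: [0.4799, 0.2414, 0.0876]
ee_rot: [[0.746, 0.666, -0.001], [0.666, -0.746, -0.001], [-0.002, 0.0, -1.0]]
ft_force: [0.4, 0.7, -0.3]
gripper_width: 0.0914
finger_force: 0.0
```

>>> jog_arm([
  [[0, 0, 0], [0, 0, -0.18], 0.0912],
  [[0, 0, 0], [0, 0, -0.36], 0.0912],
  [[0, 0, 0], [0, 0, -0.437], 0.0912],
  [[0, 0, 0], [0, 0, -0.437], 0.0912],
  [[0, 0, 0], [0, 0, -0.437], 0.0912],
])

```text
t: 15.92
eef_pos: [0.4793, 0.2416, 0.0878]
ee_rot: [[0.955, 0.296, -0.001], [0.296, -0.955, -0.001], [-0.001, 0.001, -1.0]]
ft_force: [0.6, 0.4, -0.6]
gripper_width: 0.0914
finger_force: 0.0
```

```bash
python3 - <<'E'
from tgt import *
s=manip.sense();R=np.array(s["ee_rot"]);print(s["t"],np.round(s["joints"],2))
dn=lambda y:np.array([[np.cos(y),np.sin(y),0],[np.sin(y),-np.cos(y),0],[0,0,-1]])
delta(np.array([.477,.2432,.0045]),dn(.3))
E
```

```text
15.925 [ 0.42  0.28  2.11 -0.    0.75  1.7 ]
[-0.0023  0.0016 -0.0833] [ 0.0013 -0.0008 -0.0001] [0.4793 0.2416 0.0878]
```

>>> jog_arm([
  [[-0.0023, 0.0016, -0.04], [0.001, -0.001, 0], 0.0912],
  [[-0.0023, 0.0016, -0.07], [0.001, -0.001, 0], 0.0912],
  [[-0.0023, 0.0016, -0.083], [0.001, -0.001, 0], 0.0912],
  [[-0.0023, 0.0016, -0.083], [0.001, -0.001, 0], 0.07],
  [[-0.0023, 0.0016, -0.083], [0.001, -0.001, 0], 0.06],
  [[-0.0023, 0.0016, -0.083], [0.001, -0.001, 0], 0.05],
  [[-0.0023, 0.0016, -0.083], [0.001, -0.001, 0], 0.05],
  [[-0.0023, 0.0016, -0.083], [0.001, -0.001, 0], 0.05],
  [[-0.0023, 0.0016, -0.083], [0.001, -0.001, 0], 0.05],
  [[-0.0023, 0.0016, -0.083], [0.001, -0.001, 0], 0.05],
], newtons=30)

```text
t: 17.18
eef_pos: [0.4769, 0.2436, 0.0056]
ee_rot: [[0.956, 0.294, 0.002], [0.294, -0.956, 0.0], [0.002, 0.0, -1.0]]
ft_force: [-1.4, -0.9, 7.5]
gripper_width: 0.0534
finger_force: 30.0
```

```bash
python3 - <<'E'
from tgt import *
s=manip.sense();yaw=.30
d=np.array(s["eef_pos"])-[.4844,.2455,.025]; print("body x,y",d[0]*np.cos(yaw)+d[1]*np.sin(yaw),-d[0]*np.sin(yaw)+d[1]*np.cos(yaw),d[2])
E
```

```text
body x,y -0.007728708297653407 0.00042124141676175807 -0.019386834226254604
```

>>> jog_arm([
  [[0, 0, 0.03], [0, 0, 0], 0.05],
  [[0, 0, 0.09], [0, 0, 0], 0.05],
  [[0, 0, 0.15], [0, 0, 0.18], 0.05],
  [[0.01, -0.02, 0.2], [0, 0, 0.36], 0.05],
  [[0.03, -0.05, 0.22], [0, 0, 0.54], 0.05],
  [[0.05, -0.08, 0.24], [0, 0, 0.72], 0.05],
  [[0.07, -0.11, 0.24], [0, 0, 0.9], 0.05],
  [[0.09, -0.14, 0.24], [0, 0, 1.08], 0.05],
  [[0.1, -0.16, 0.24], [0, 0, 1.26], 0.05],
  [[0.107, -0.169, 0.24], [0, 0, 1.44], 0.05],
  [[0.107, -0.169, 0.24], [0, 0, 1.62], 0.05],
  [[0.107, -0.169, 0.24], [0, 0, 1.8], 0.05],
])

```text
t: 18.68
eef_pos: [0.5832, 0.0742, 0.2448]
ee_rot: [[-0.509, 0.861, -0.001], [0.861, 0.509, 0.001], [0.001, -0.0, -1.0]]
ft_force: [0.2, 1.2, -1.7]
gripper_width: 0.0532
finger_force: 30.0
```

>>> jog_arm([
  [[0, 0, 0], [0, 0, 0.18], 0.05],
  [[0, 0, 0], [0, 0, 0.36], 0.05],
  [[0, 0, 0], [0, 0, 0.54], 0.05],
  [[0, 0, 0], [0, 0, 0.72], 0.05],
  [[0, 0, 0], [0, 0, 0.8], 0.05],
  [[0, 0, 0], [0, 0, 0.8], 0.05],
])

```text
t: 19.42
eef_pos: [0.5833, 0.0744, 0.2449]
ee_rot: [[-0.971, 0.241, -0.001], [0.241, 0.971, 0.001], [0.001, 0.0, -1.0]]
ft_force: [0.3, 0.5, -1.7]
gripper_width: 0.0533
finger_force: 30.0
```

```bash
python3 - <<'E'
from tgt import *
s=manip.sense();print(s["t"],np.round(s["joints"],2))
R=place((-7.7,-19.4),2,psi=-.245+np.pi)[1]
delta(np.array([.5837,.0746,.1160]),R)
E
```

```text
19.425 [ 0.09  0.14  1.93  0.    1.07 -1.24]
[ 0.0004  0.0002 -0.1289] [ 0.1893  0.7611 -0.0013] [0.5833 0.0744 0.2449]
```

>>> jog_arm([
  [[0, 0, 0], [0.037, 0.15, 0], 0.05],
  [[0, 0, 0], [0.075, 0.3, 0], 0.05],
  [[0, 0, 0], [0.112, 0.45, 0], 0.05],
  [[0, 0, 0], [0.15, 0.6, 0], 0.05],
  [[0.0004, 0, -0.03], [0.189, 0.761, -0.0013], 0.05],
  [[0.0004, 0, -0.08], [0.189, 0.761, -0.0013], 0.05],
  [[0.0004, 0, -0.12], [0.189, 0.761, -0.0013], 0.05],
  [[0.0004, 0, -0.149], [0.189, 0.761, -0.0013], 0.05],
  [[0.0004, 0, -0.149], [0.189, 0.761, -0.0013], 0.05],
  [[0.0004, 0, -0.149], [0.189, 0.761, -0.0013], 0.05],
  [[0.0004, 0, -0.149], [0.189, 0.761, -0.0013], 0.05],
])

```text
t: 20.8
eef_pos: [0.5848, 0.0745, 0.0976]
ee_rot: [[-0.688, 0.242, -0.684], [0.171, 0.97, 0.171], [0.705, 0.001, -0.709]]
ft_force: [-0.0, 0.7, -1.5]
gripper_width: 0.0532
finger_force: 30.0
```

```bash
python3 - <<'E'
from tgt import *
R=place((-7.7,-19.4),2,psi=-.245+np.pi)[1]
delta(np.array([.5837,.0746,.0560]),R)
E
```

```text
[-0.0011  0.0001 -0.0416] [-0.      0.003  -0.0004] [0.5848 0.0745 0.0976]
```

>>> jog_arm([
  [[-0.001, 0, -0.02], [0, 0.003, 0], 0.05],
  [[-0.001, 0, -0.03], [0, 0.003, 0], 0.05],
  [[-0.001, 0, -0.036], [0, 0.003, 0], 0.05],
  [[-0.001, 0, -0.038], [0, 0.003, 0], 0.05],
  [[-0.001, 0, -0.0395], [0, 0.003, 0], 0.05],
  [[-0.001, 0, -0.041], [0, 0.003, 0], 0.05],
  [[-0.001, 0, -0.041], [0, 0.003, 0], 0.05],
])

```text
t: 21.68
eef_pos: [0.5838, 0.0744, 0.056]
ee_rot: [[-0.685, 0.242, -0.687], [0.171, 0.97, 0.171], [0.708, -0.0, -0.706]]
ft_force: [2.8, -1.8, 6.0]
gripper_width: 0.0533
finger_force: 30.0
```

Touching at the predicted height. I'll seat it with a little more force.

>>> jog_arm([
  [[0, 0, -0.0006], [0, 0, 0], 0.05],
  [[0, 0, -0.0012], [0, 0, 0], 0.05],
  [[0, 0, -0.0012], [0, 0, 0], 0.05],
])

```text
t: 22.05
eef_pos: [0.5842, 0.0744, 0.0554]
ee_rot: [[-0.686, 0.242, -0.687], [0.171, 0.97, 0.171], [0.708, 0.0, -0.707]]
ft_force: [4.4, -1.8, 11.0]
gripper_width: 0.053
finger_force: 30.0
```

>>> jog_arm([
  [[0, 0, 0.0008], [0, 0, 0], 0.05],
  [[0, 0, 0.0008], [0, 0, 0], 0.062],
  [[0, 0, 0.0008], [0, 0, 0], 0.07],
  [[0, 0, 0.0008], [0, 0, 0], 0.07],
  [[0, 0, -0.008], [0, 0, 0], 0.07],
  [[0, 0, -0.016], [0, 0, 0], 0.07],
  [[0, 0, -0.016], [0, 0, 0], 0.07],
  [[0, 0, -0.016], [0, 0, 0], 0.05],
  [[0, 0, -0.016], [0, 0, 0], 0.05],
  [[0, 0, -0.016], [0, 0, 0], 0.05],
  [[0, 0, -0.016], [0, 0, 0], 0.05],
  [[0, 0, -0.016], [0, 0, 0], 0.05],
], newtons=25)

```text
t: 23.55
eef_pos: [0.5831, 0.0746, 0.038]
ee_rot: [[-0.685, 0.242, -0.688], [0.171, 0.97, 0.171], [0.709, -0.0, -0.706]]
ft_force: [1.6, 2.2, 1.2]
gripper_width: 0.0539
finger_force: 25.0
```

>>> jog_arm([
  [[0, 0, 0], [0, 0, 0], 0.07],
  [[0, 0, 0], [0, 0, 0], 0.085],
  [[0, 0, 0], [0, 0, 0], 0.085],
  [[0.02, -0.005, 0.03], [0, 0, 0], 0.085],
  [[0.02, -0.005, 0.09], [0, 0, 0], 0.085],
  [[0.02, -0.005, 0.14], [0, 0, 0], 0.085],
  [[0.02, -0.03, 0.17], [-0.04, -0.17, 0], 0.0912],
  [[0.02, -0.08, 0.17], [-0.08, -0.34, 0], 0.0912],
  [[0.01, -0.12, 0.17], [-0.12, -0.5, 0], 0.0912],
  [[0.01, -0.16, 0.17], [-0.16, -0.66, 0], 0.0912],
  [[0.01, -0.193, 0.15], [-0.189, -0.765, 0], 0.0912],
  [[0.01, -0.193, 0.1], [-0.189, -0.765, 0], 0.0912],
])

```text
t: 25.05
eef_pos: [0.5935, -0.1205, 0.1398]
ee_rot: [[-0.97, 0.244, 0.007], [0.244, 0.97, -0.001], [-0.007, 0.001, -1.0]]
ft_force: [0.5, 0.8, -0.9]
gripper_width: 0.0914
finger_force: 0.0
```

```bash
python3 - <<'E'
from tgt import *
s=manip.sense();R=np.array(s["ee_rot"]);print(s["t"],np.round(R,3).tolist(),np.round(s["joints"],2))
dn=lambda y:np.array([[np.cos(y),np.sin(y),0],[np.sin(y),-np.cos(y),0],[0,0,-1]])
delta(np.array([.5936,-.1182,.007]),dn(.068+np.pi))
from fit import *
L=[]
for c in("top","side"):
    d=manip.get_image(c);u,v=np.round(proj(d,np.array([[.592,.073,.06]]))[0]).astype(int);h=25
    L.append(cv2.resize(d["img"][v-h:v+h,u-h:u+h,::-1],(400,400),interpolation=cv2.INTER_CUBIC))
cv2.imwrite("pics/s2.png",np.hstack(L))
E
```

```text
25.05 [[-0.97, 0.244, 0.007], [0.244, 0.97, -0.001], [-0.007, 0.001, -1.0]] [-0.24  0.3   1.96  0.    0.88 -1.56]
[ 1.000e-04  2.300e-03 -1.328e-01] [-3.00e-04  7.00e-03  3.14e-01] [ 0.5935 -0.1205  0.1398]
```

View pics/s2.png

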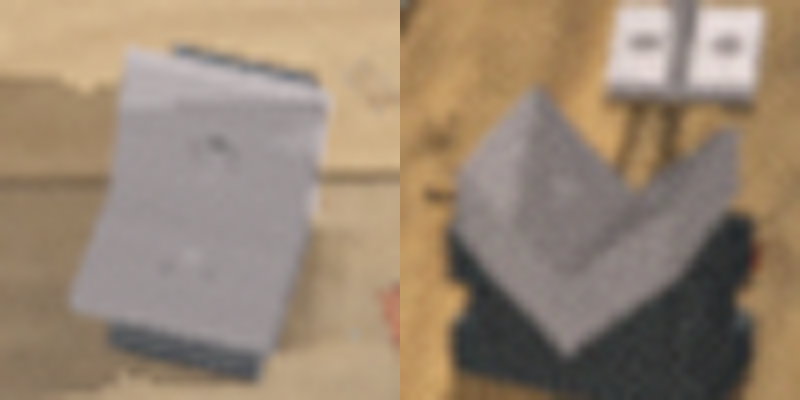

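The stack is nested three deep: flush near-end band from (568,350) to (570,275), ends aligned in the top view. Now the tee.

>>> jog_arm([
  [[0, 0.001, -0.04], [0, 0.005, 0.16], 0.0912],
  [[0, 0.001, -0.05], [0, 0.005, 0.314], 0.0912],
  [[0, 0.001, -0.05], [0, 0.005, 0.314], 0.0912],
  [[0, 0.001, -0.05], [0, 0.005, 0.314], 0.0912],
])

```text
t: 25.65
eef_pos: [0.5938, -0.1175, 0.0892]
ee_rot: [[-0.998, -0.067, -0.004], [-0.067, 0.998, 0.0], [0.004, 0.0, -1.0]]
ft_force: [-0.1, -0.5, 0.3]
gripper_width: 0.0912
finger_force: 0.0
```

```bash
python3 - <<'E'
from tgt import *
dn=lambda y:np.array([[np.cos(y),np.sin(y),0],[np.sin(y),-np.cos(y),0],[0,0,-1]])
delta(np.array([.5936,-.1182,.007]),dn(.068+np.pi))
delta(np.array([.572,-.325,.007]),dn(.0+np.pi))
E
```

```text
[-0.0002 -0.0007 -0.0822] [-0.0002 -0.0036  0.0012] [ 0.5938 -0.1175  0.0892]
[-0.0218 -0.2075 -0.0822] [-0.0003 -0.0036 -0.0668] [ 0.5938 -0.1175  0.0892]
```

>>> jog_arm([
  [[0, -0.0007, -0.04], [0, -0.003, 0], 0.0912],
  [[0, -0.0007, -0.07], [0, -0.003, 0], 0.0912],
  [[0, -0.0007, -0.081], [0, -0.003, 0], 0.0912],
  [[0, -0.0007, -0.081], [0, -0.003, 0], 0.07],
  [[0, -0.0007, -0.081], [0, -0.003, 0], 0.06],
  [[0, -0.0007, -0.081], [0, -0.003, 0], 0.05],
  [[0, -0.0007, -0.081], [0, -0.003, 0], 0.05],
  [[0, -0.0007, -0.081], [0, -0.003, 0], 0.05],
  [[0, -0.0007, -0.081], [0, -0.003, 0], 0.05],
  [[0, -0.0007, -0.081], [0, -0.003, 0], 0.05],
], newtons=30)

```text
t: 26.9
eef_pos: [0.5933, -0.1183, 0.0074]
ee_rot: [[-0.998, -0.07, -0.001], [-0.07, 0.998, 0.0], [0.001, 0.0, -1.0]]
ft_force: [-1.9, 0.6, 7.1]
gripper_width: 0.0534
finger_force: 30.0
```

>>> jog_arm([
  [[0, 0, 0.04], [0, 0, 0], 0.05],
  [[0, 0, 0.1], [0, 0, 0], 0.05],
  [[0, -0.03, 0.13], [0, 0, -0.08], 0.05],
  [[-0.01, -0.09, 0.13], [0, 0, -0.16], 0.05],
  [[-0.02, -0.15, 0.13], [0, 0, -0.16], 0.05],
  [[-0.02, -0.2, 0.13], [0, 0, -0.16], 0.05],
  [[-0.02, -0.21, 0.12], [0, 0, -0.16], 0.05],
  [[-0.02, -0.21, 0.11], [0, 0, -0.16], 0.05],
  [[-0.02, -0.21, 0.11], [0, 0, -0.16], 0.05],
])

```text
t: 28.02
eef_pos: [0.5722, -0.3265, 0.1154]
ee_rot: [[-0.996, 0.089, -0.004], [0.089, 0.996, 0.002], [0.004, 0.002, -1.0]]
ft_force: [0.6, 0.6, -2.2]
gripper_width: 0.0535
finger_force: 30.0
```

```bash
python3 - <<'E'
from tgt import *
from fit import *
s=manip.sense();R=np.array(s["ee_rot"]);p=np.array(s["eef_pos"]);L=[]
print(p)
for c in("top","side"):
    d=manip.get_image(c);u,v=np.round(proj(d,np.array([[.573,-.328,.06]]))[0]).astype(int);h=40;S=10/2
    I=cv2.resize(d["img"][v-h:v+h,u-h:u+h,::-1],(400,400),interpolation=cv2.INTER_CUBIC)
    def ln(P,col):
        q=np.round((proj(d,np.array(P))-[u-h,v-h]+.5)*S).astype(int); cv2.polylines(I,[q.reshape(-1,1,2)],True,col,1)
    g=-.09;M=np.array([[np.cos(g),-np.sin(g)],[np.sin(g),np.cos(g)]])
    for z,a,b in((.06,.0675,.0575),(.06,.061,.051),(0.002,.061,.051)):
        ln([np.r_[[.573,-.328]+M@[x*a,y*b],z] for x,y in((1,1),(1,-1),(-1,-1),(-1,1))],(0,0,255))
    q=p-[0,0,.085]
    ln([q+R@np.array([x,y,0]) for x,y in((.016,.046),(.016,-.046),(-.016,-.046),(-.016,.046))],(255,0,0))
    L.append(I)
cv2.imwrite("pics/tub.png",np.hstack(L))
E
```

```text
[ 0.57217064 -0.32653533  0.11539155]
```

View pics/tub.png

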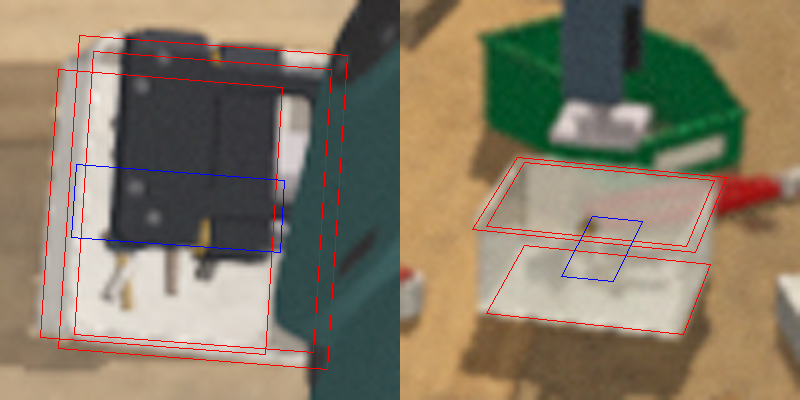

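The red tub outline matches the picture (rim (478,158)–(718,250) in the side view), and the opened fingers, drawn in blue, fit inside. Lowering the tee.

>>> jog_arm([
  [[0, -0.0025, -0.03], [0, 0, 0], 0.05],
  [[0, -0.0025, -0.06], [0, 0, 0], 0.05],
  [[0, -0.0025, -0.078], [0, 0, 0], 0.05],
  [[0, -0.0025, -0.084], [0, 0, 0], 0.05],
  [[0, -0.0025, -0.084], [0, 0, 0], 0.05],
])

```text
t: 28.75
eef_pos: [0.5732, -0.3307, 0.0332]
ee_rot: [[-0.996, 0.09, -0.002], [0.09, 0.996, 0.001], [0.002, 0.0, -1.0]]
ft_force: [-0.1, -0.2, -1.4]
gripper_width: 0.0536
finger_force: 30.0
```

>>> jog_arm([
  [[0, 0.001, -0.004], [0, 0, 0], 0.05],
  [[0, 0.001, -0.008], [0, 0, 0], 0.05],
  [[0, 0.001, -0.008], [0, 0, 0], 0.058],
  [[0, 0.001, -0.008], [0, 0, 0], 0.063],
  [[0, 0.001, -0.008], [0, 0, 0], 0.063],
  [[0, 0.001, -0.008], [0, 0, 0], 0.063],
  [[0, 0.001, 0.02], [0, 0, 0], 0.063],
  [[0, 0.001, 0.07], [0, 0, 0], 0.063],
  [[0, 0.001, 0.13], [0, 0, 0], 0.063],
  [[-0.05, 0.001, 0.19], [0, 0, 0], 0.063],
  [[-0.1, -0.06, 0.22], [0, 0, 0], 0.063],
  [[-0.13, -0.12, 0.22], [0, 0, 0], 0.063],
])

```text
t: 30.25
eef_pos: [0.4602, -0.423, 0.2504]
ee_rot: [[-0.996, 0.089, 0.001], [0.089, 0.996, -0.002], [-0.001, -0.002, -1.0]]
ft_force: [1.0, 0.5, 0.8]
gripper_width: 0.0633
finger_force: 0.0
```

```bash
python3 - <<'E'
from fit import *
s=manip.sense();print(s["t"],s["gripper_width"],s["finger_force"])
for c in("top","side"):
    d=manip.get_image(c)
    cv2.imwrite(f"pics/end_{c}.png",d["img"][:,:,::-1])
    print(c,"tub px",proj(d,np.array([[.573,-.329,.03]])).round(),"tee old px",proj(d,np.array([[.5936,-.118,.03]])).round(),"stack px",proj(d,np.array([[.592,.073,.07]])).round())
    for n in("tee_mid","angle_a_mid","scrap_tub"): print(n,[(round(r["score"],2),np.round(r["extent"]).tolist()) for r in manip.outline_of(n,c)])
    a=cv2.imread(f"pics/{c}0.png");diff=cv2.absdiff(a,d["img"][:,:,::-1]).max(2)
    x,y=proj(d,np.array([[.592,.073,.06]]))[0].round().astype(int)
    s2=cv2.imread("pics/s2.png")[:, :400] if c=="top" else cv2.imread("pics/s2.png")[:,400:]
    cur=cv2.resize(d["img"][y-25:y+25,x-25:x+25,::-1],(400,400),interpolation=cv2.INTER_CUBIC)
    print("stack change since s2: mean",cv2.absdiff(s2,cur).mean().round(1))
E
```

```text
30.25 0.06325224496647242 0.0
top tub px [[463. 218.]] tee old px [[367. 210.]] stack px [[279. 210.]]
tee_mid [(0.83, [448.0, 212.0, 481.0, 220.0])]
angle_a_mid [(0.37, [373.0, 156.0, 448.0, 176.0])]
scrap_tub [(0.71, [431.0, 182.0, 496.0, 252.0])]
stack change since s2: mean 14.0
side tub px [[320. 203.]] tee old px [[304. 234.]] stack px [[293. 258.]]
tee_mid []
angle_a_mid [(0.53, [279.0, 260.0, 307.0, 276.0])]
scrap_tub [(0.88, [295.0, 187.0, 341.0, 223.0]), (0.28, [273.0, 246.0, 311.0, 272.0])]
stack change since s2: mean 15.0
```

```bash
python3 - <<'E'
from fit import *
s2=cv2.imread("pics/s2.png",0)
for c,o in(("top",0),("side",400)):
    d=manip.get_image(c);x,y=proj(d,np.array([[.592,.073,.06]]))[0].round().astype(int)
    cur=cv2.resize(cv2.cvtColor(d["img"],cv2.COLOR_RGB2GRAY)[y-25:y+25,x-25:x+25],(400,400),interpolation=cv2.INTER_CUBIC)
    g=lambda I:cv2.Laplacian(cv2.GaussianBlur(I.astype(np.float32),(0,0),6),-1)
    # stack silhouette region
    a=g(s2[:,o:o+400])[110 if o else 40:370,50:360]; b=g(cur)[110 if o else 40:370,50:360]
    r=cv2.matchTemplate(b,a[40:-40,40:-40].copy(),cv2.TM_CCOEFF_NORMED);_,m,_,l=cv2.minMaxLoc(r)
    print(c,"corr",round(m,2),"shift px",(l[0]-40)/8,(l[1]-40)/8)
print(manip.sense()["finger_force"]); 
E
```

```text
top corr 0.61 shift px 0.0 0.0
side corr 0.6 shift px 0.0 0.0
0.0
```

Tee in the tub, stack unmoved, arm clear; handing in.

```bash
python3 -c "
from plant import manip
print(manip.sign_off())"
```

```text
the job is handed in; nothing more can be done
None
```

I handed the job in at about 30 s of the 64 s allowed, with no verdict returned: both loose cleats are nested in the V-block with all three ends squeezed flush, the tee is in the scrap tub, and I did not touch the other tools.

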